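# Turn the certificate leaf over the album spine

## Robot

A 6-joint arm with a two-finger parallel gripper is mounted at the origin on the work surface. World frame = base frame: x ahead of the robot, y to its left, z up, the work surface at z = 0. Lengths are in m, angles in rad, forces in N, time in s.
With the tool pointing down it reaches from about 0.225 to 0.875 m from the base axis. Payload 3.4 kg.
Tool frame: the origin (TCP) lies on the mounting face of the last link; the fingertips stand 173 mm ahead of it and the grasp point (between the pads) lies robot.grasp_offset ahead of it (robot.grasp_offset is the distance from the TCP to the grasp point, in m); y points along the fingers, z is the direction in which the jaws open and shut, and the axes are right-handed (so a half turn about y gives the same grasp; the last joint's range is limited). The gripper opens to 85 mm and grips with 20 to 120 N. Pads are 22 mm wide; open, the fingers measure 114 mm over their backs; the gripper's body (76 mm by 85 mm) begins 54 mm behind the grasp point. The pads swing forward as they close: fully open they stand 13 mm farther back than shut.
Start: joints at [1.127, 0.276, 1.505, -0, 1.361, -0.121], TCP at [0.182, 0.545, 0.405] pointing down, gripper open.
Joint ranges: [-2.89, 2.89], [-0.75, 2.08], [0.22, 2.7], [-1.18, 4.32], [0.11, 2.71], [-2.7, 2.7]. Speed limits (rad/s): [2.57, 2.57, 3.14, 3.14, 3.14, 3.14].

## Interface

Orientations are given as a 3x3 rotation matrix whose columns are the frame's x, y, z axes.
In Python, from bench import robot gives the robot as it stands.
- The arm moves only by the tool send_rows, never from a script. Its argument "commands" is a list of rows, each a list of 7 numbers: the opening, from -1 (shut) to 1 (fully open), then the shift along the tool's x, y, z in mm, then the turn, a rotation vector about the tool's x, y, z in degrees. A call has 1 to 8 rows; each row is the pose to reach, as a shift and turn from the pose commanded when the call began, along the tool's axes at that moment; what a row does not reach only later rows make up. A row lasts 1/8 s, in which the tool goes at most 62.5 mm and 10.7 degrees, less where a joint would pass 70% of its speed; a pose out of reach is approached as far as the arm can. A call with a gripper value outside its range is refused whole. The fingers move at their own pace and stop on an object; "force" is the grip in N (left out, the last holds). Time passes only in rows, so rows that repeat a pose let the fingers close. It gives the time, the measured TCP pose, the force and the opening at its end, in the units of the state.
- robot.get_state(): the state, without advancing time (a new reading comes with each control period).
- robot.snapshot(name): name is "scene" or "top" or "wrist"; returns (picture, depth): 400x640x3 uint8, red, green, blue; 400x640 float32, m along the optical axis (not along the pixel's ray), 0 where there is no reading.
- robot.camera_model(name): a dict with "fov_y" (degrees; the focal length in pixels is half the picture's height over the tangent of half this angle, whatever the lens; pixels are square), "cx", "cy" (the principal point, pixels), "k1" (the pictures are not rectified: a ray, as slopes to the right and down, at radius r is drawn at 1 + k1 r^2 times it, then the intrinsics apply), "xyz" and "orientation" of the camera in the world; the wrist camera has in their place "T_tool_cam" (4x4, takes a point from camera to tool coordinates, whose origin is the TCP and whose axes are the tool frame's). Camera axes: x right, y down, z forward; pixel columns grow to the right and rows downward; lengths in m; the calibration is good to about 2 mm. A picture is of the moment at which its call begins: read the wrist's pose just before it. camera_model takes no time and is no camera call.
- robot.finish_job(): hands the job in, once; it reports no verdict.
The state is a dict: "time_s": time; "q": joint angles; "joint_velocities": joint speeds; "joint_efforts": joint torques, N m; "eef_pos": TCP position; "ee_rot": TCP orientation; "wrist_force": force on the tool from outside, world axes, zero at the start; "moment": the same for the moment, N m; "grip_width": finger opening in m.
Only numpy, scipy, OpenCV 4.12 (cv2) and the standard library are available. Lean on these libraries where they do the work, as an engineer would, in place of code of your own. Each camera call takes 0.05 s, during which the arm holds its last target.

## Task

The thick red ring album lies open on the desk, with one stiff red-faced leaf hinged at its spine over the right-hand pages (as the robot sees it). With a fingertip under the leaf's free edge, push the leaf up and over the spine without flinging it and press it down until it lies flat on the left-hand pages; then withdraw. Push on the back of the leaf only: do not pinch it or touch its glossy red face, and leave the phone, mug and stamp where they are.

Things in the scene. Friction and masses are not known exactly. Their poses are not given: they have to be found in the camera images.
- album: Open ring album, fixed. Origin on the desk below mid-spine; x from right-hand pages across the spine to left-hand pages, y along the spine, z up. Cover 166 mm along y, 4 mm thick, x -90 to +125 mm. Page stacks: right x -85 to -17, left +17 to +118 mm, 150 mm along y, tops 46.5 mm above the desk. The leaf overhangs the right stack by 30 mm, with free space below it to the desk.
- spine (a point): Point in the middle of the leaf's hinge axis, 52 mm above the desk over the album's origin; the axis runs along the album's y. Axes as the album's.
- leaf (a joint): Leaf angle about the spine: 0 flat over the right-hand pages, 1.57 upright, 3.14 flat on the left-hand pages (its stop). Starts slightly raised, 0.05 to 0.35. The hinge is stiff (friction 0.16 N m): the leaf stays at whatever angle it is left, neither falling nor springing back, so it must be pushed all the way, with about 1 to 4 N near its free edge.
- edge (a point): Middle of the leaf's free edge, 115 mm from the hinge axis, at mid thickness of its stiff board: 4 mm thick, 150 mm along the spine, 3 to 115 mm out from the axis, pale wood colour on its back (the underside at the start), about 0.14 kg. Axes turn with the leaf: -x out from the spine, y along the spine, +z out of the red face side.
- phone: White phone with black screen lying flat, 146 x 72 x 9 mm (x, y, z), loose, beyond the far end of the spine. Origin at the centre of its underside. Leave alone.
- mug: Blue mug, 76 mm across, 90 mm tall, handle at +y, loose, beyond the far end or beyond the left edge of the left-hand pages. Origin at the centre of its underside. Leave alone.
- stamp: Wooden hand stamp standing upright, 38 mm across, 70 mm tall, loose, in the other of the mug's two places. Origin at the centre of its underside. Leave alone.
- face (a point): Centre of the glossy red face panel with thin gold border, 100 x 142 x 2 mm, on the leaf's +z side (upward at the start, downward once turned), 61 mm from the hinge axis; it stops 4 mm short of the board's side and free edges. Not to be touched. Axes as the edge's.

How it is judged:
By the outcome, as a careful person would: the job done as asked, in the order asked, and still so for the second after the job is handed in, with the robot touching nothing.
It also fails if it takes over 42 s, if anything falls off the work surface, if the arm or the gripper's body presses on something with over 40 N, if the wrist force passes 120 N, or if a joint passes its speed limit or range.

## Working session

There is one attempt and no reset: what is moved stays moved. The work goes in short steps, Python scripts to look and compute and a tool call to move; the robot and the scene stay as the last step left them, time stands still between calls to the robot, and variables do not carry over. Pictures are saved under pics/ and viewed, and the job is handed in when it is done.

Besides the shell and the picture viewer there is one more tool, called after "Emit:" as name(argument=value, ...) on one line, values as JSON. send_rows: Moves the arm, as the interface text tells. Its arguments: {"type":"object","properties":{"commands":{"type":"array"},"force":{"type":"number"}},"required":["commands"]}

```bash
mkdir -p pics; ls
python3 - <<'E'
from bench import robot
import cv2,numpy as np
s=robot.get_state()
for k,v in s.items(): print(k,np.round(v,4).tolist())
print(robot.grasp_offset)
for n in ["scene","top","wrist"]:
    print(n,robot.camera_model(n))
for n in ["scene","top"]:
    p,d=robot.snapshot(n)
    cv2.imwrite(f"pics/{n}0.png",p[:,:,::-1]); np.save(f"{n}0.npy",d)
E
```

```text
pics
time_s 0.0
q [1.127, 0.2766, 1.5062, -0.0001, 1.3607, -0.121]
joint_velocities [0.001, -0.0013, -0.0006, 0.0009, 0.002, -0.0009]
joint_efforts [-0.001, -41.6768, -24.5804, -0.0004, 0.0109, -0.0]
eef_pos [0.1823, 0.5451, 0.4038]
ee_rot [[0.9484, -0.0007, 0.3172], [-0.3172, -0.0017, 0.9484], [-0.0002, -1.0, -0.0018]]
wrist_force [0.2918, 1.1642, 0.0401]
moment [0.0091, 0.0374, -0.0033]
grip_width 0.0855
0.1547
scene {'fov_y': 49.74846144469855, 'cx': 319.73643803474755, 'cy': 204.71335006173825, 'k1': -0.05941903442316969, 'xyz': array([ 0.9948556 , -0.43875981,  0.79987745]), 'orientation': array([[ 0.78688607,  0.45839226, -0.41314265],
       [ 0.617077  , -0.5789307 ,  0.53296831],
       [ 0.00512759, -0.67432617, -0.73841582]])}
top {'fov_y': 53.573066921074854, 'cx': 320.674741571954, 'cy': 199.62297060815237, 'k1': -0.031166645950719985, 'xyz': array([0.46436532, 0.07566195, 0.87517928]), 'orientation': array([[-0.01636533, -0.98252101,  0.18543096],
       [-0.99985106,  0.01506465, -0.00842124],
       [ 0.00548059, -0.18554116, -0.98262121]])}
wrist {'fov_y': 59.33313503584719, 'cx': 318.55427610166475, 'cy': 191.89669114942566, 'k1': -0.03695002488800839, 'T_tool_cam': array([[ 1.98714372e-04,  9.45337761e-01,  3.26092746e-01,
        -8.34840108e-02],
       [ 3.66783140e-04, -3.26092799e-01,  9.45337692e-01,
         2.98691295e-02],
       [ 9.99999913e-01, -6.82468648e-05, -4.11533278e-04,
        -1.01284266e-03],
       [ 0.00000000e+00,  0.00000000e+00,  0.00000000e+00,
         1.00000000e+00]])}
```

View pics/scene0.png

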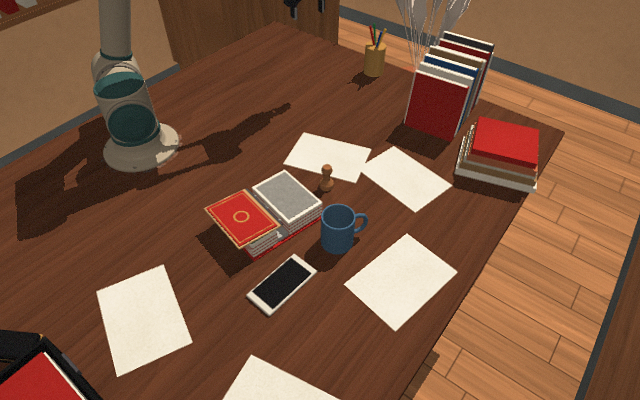

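View pics/top0.png

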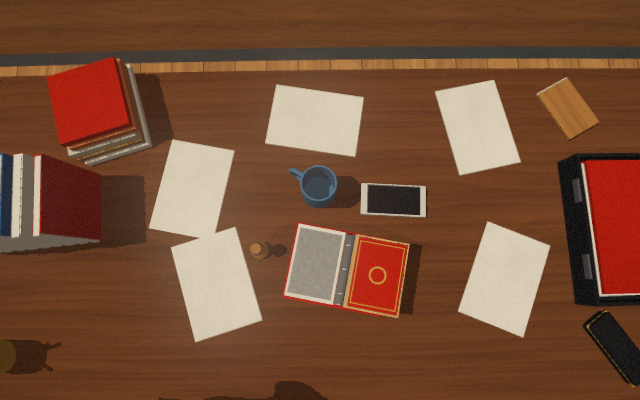

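```bash
cat > h.py <<'E'
import numpy as np,cv2
from bench import robot
def K(c):
    f=200/np.tan(np.radians(c["fov_y"]/2)); return f
def ray(c,u,v):
    f=K(c); M=np.array([[f,0,c["cx"]],[0,f,c["cy"]],[0,0,1]])
    # k1 model with OpenCV distortion
    p=cv2.undistortPoints(np.array([[[u,v]]],float),M,np.array([c["k1"],0,0,0,0.]))[0,0]
    return np.array([p[0],p[1],1.])
def pt_depth(c,u,v,d): return c["xyz"]+c["orientation"]@(ray(c,u,v)*d)
def pt_z(c,u,v,z):
    r=c["orientation"]@ray(c,u,v); return c["xyz"]+r*(z-c["xyz"][2])/r[2]
def proj(c,P):
    q=c["orientation"].T@(np.asarray(P)-c["xyz"]); x,y=q[:2]/q[2]; s=1+c["k1"]*(x*x+y*y); f=K(c)
    return np.array([f*x*s+c["cx"],f*y*s+c["cy"]])
E
python3 - <<'E'
import cv2
a=cv2.imread("pics/top0.png")[150:330,230:440]
cv2.imwrite("pics/top0c.png",cv2.resize(a,None,fx=3.8,fy=3.3*0+3.3,interpolation=cv2.INTER_CUBIC) if 0 else cv2.resize(a,None,fx=3.3,fy=3.3,interpolation=cv2.INTER_CUBIC))
a=cv2.imread("pics/scene0.png")[150:320,190:380]
cv2.imwrite("pics/scene0c.png",cv2.resize(a,None,fx=3.5,fy=3.5,interpolation=cv2.INTER_CUBIC))
E
```

```text
(no output)
```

View pics/top0c.png

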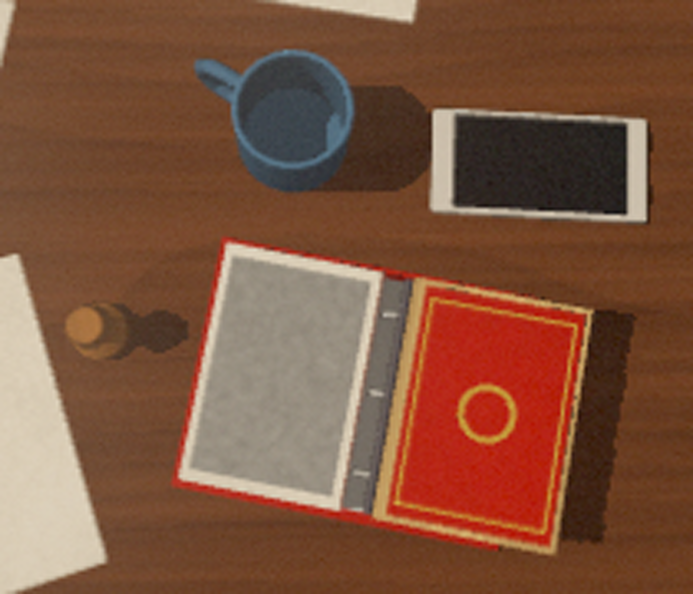

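View pics/scene0c.png

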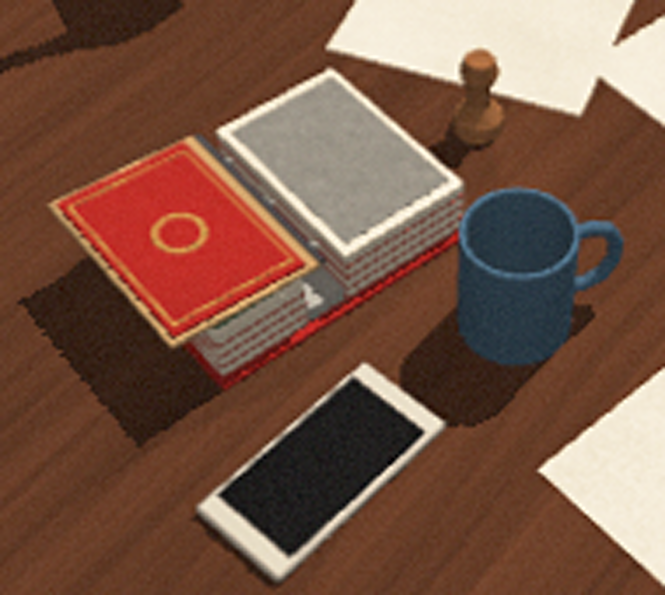

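Run:
```python
from h import *
c=robot.camera_model("top"); d=np.load("top0.npy")
def px(x,y): return 230+x/3.3,150+y/3.3
names=dict(sTL=(228,243),sTR=(382,272),sBR=(339,511),sBL=(184,480))
S={}
for k,v in names.items(): S[k]=pt_z(c,*px(*v),.0465); print(k,S[k].round(4))
print("stack sizes",np.linalg.norm(S['sTL']-S['sTR']),np.linalg.norm(S['sTR']-S['sBR']),np.linalg.norm(S['sBL']-S['sTL']))
u,v=px(290,380);print("stack depth z",pt_depth(c,u,v,d[int(v),int(u)]))
# leaf plane
pts=[]
for x in range(435,560,8):
  for y in range(320,510,8):
    u,v=px(x,y); u,v=int(round(u)),int(round(v))
    if d[v,u]>0: pts.append(pt_depth(c,u,v,d[v,u]))
pts=np.array(pts); m=pts.mean(0); n=np.linalg.svd(pts-m)[2][2]; n*=np.sign(n[2])
print("leaf",m,n,"tilt",np.arccos(n[2]),"rms",np.std((pts-m)@n))
# leaf corners on the plane
for k,v in dict(h1=(413,280),f1=(592,310),f2=(555,553),h2=(373,519)).items():
    r=c["orientation"]@ray(c,*px(*v)); P=c["xyz"]+r*((m-c["xyz"])@n)/(r@n); print(k,P.round(4))
for k,v,z in [("mug",(293,110),.09),("stamp",(83,327),.07)]: print(k,pt_z(c,*px(*v),z).round(3))
```

```text
sTL [0.57   0.1148 0.0465]
sTR [0.5499 0.0171 0.0465]
sBR [0.4028 0.0476 0.0465]
sBL [0.423  0.143  0.0465]
stack sizes 0.09976023636673581 0.15024025022801263 0.14967257752569035
stack depth z [0.48301076 0.07658666 0.04974936]
leaf [ 0.46159024 -0.04870113  0.061618  ] [0.01338666 0.06679989 0.99767659] tilt 0.0681808413279274 rms 0.0013758699578627883
h1 [ 0.5435 -0.0014  0.0574]
f1 [ 0.5223 -0.1112  0.065 ]
f2 [ 0.3773 -0.0809  0.0649]
h2 [0.3985 0.0275 0.0574]
mug [0.646 0.072 0.09 ]
stamp [0.517 0.203 0.07 ]
```

```bash
cat >> h.py <<'E'
from scipy.spatial.transform import Rotation as R
O=np.array([0.4727,0.0150,0.]); XA=np.array([0.204,0.979,0.]); XA/=np.linalg.norm(XA); YA=np.array([-XA[1],XA[0],0]); ZA=np.array([0,0,1.])
def tgt(phi,tx,ty,tz,L=.173):
    "tool pose with tip centre at album (tx,ty,tz) mm, dive phi deg"
    p=np.radians(phi); y=np.cos(p)*XA-np.sin(p)*ZA; x=-YA; z=np.cross(x,y)
    Rm=np.column_stack([x,y,z]); tip=O+XA*tx/1e3+YA*ty/1e3+ZA*tz/1e3
    return tip-L*y,Rm
def cmd(phi,tx,ty,tz,s=None):
    s=s or robot.get_state(); P,Rm=tgt(phi,tx,ty,tz); R0=np.array(s["ee_rot"]); p0=np.array(s["eef_pos"])
    d=R0.T@(P-p0)*1e3; w=np.degrees(R.from_matrix(R0.T@Rm).as_rotvec()); return np.r_[d,w].round(1)
def tip(s=None):
    s=s or robot.get_state(); Rm=np.array(s["ee_rot"]); t=np.array(s["eef_pos"])+.173*Rm[:,1]-O
    a=Rm[:,1]; return np.array([t@XA,t@YA,t[2]])*1e3, np.degrees(np.arctan2(-a[2],a@XA))
E
python3 - <<'E'
from h import *
print(cmd(35,-180,0,180)); print(tgt(35,-180,0,180)); print(tgt(35,-95,0,20))
E
```

```text
[ 481.3  125.8 -729.9   55.    -6.2    3.2]
(array([ 0.40707236, -0.29994835,  0.27922872]), array([[ 0.9789721 ,  0.16710225,  0.11700626],
       [-0.20399419,  0.801927  ,  0.56151533],
       [-0.        , -0.57357644,  0.81915204]]))
(array([ 0.42441186, -0.21673572,  0.11922872]), array([[ 0.9789721 ,  0.16710225,  0.11700626],
       [-0.20399419,  0.801927  ,  0.56151533],
       [-0.        , -0.57357644,  0.81915204]]))
```

Emit:
send_rows(commands=[[-1,240,0,-365,0,-6,0],[-1,240,0,-365,0,-6,0],[-1,240,0,-365,0,-6,0],[-1,240,0,-365,0,-6,0],[-1,240,0,-365,0,-6,0],[-1,240,0,-365,0,-6,0],[-1,240,0,-365,0,-6,0],[-1,240,0,-365,0,-6,0]], force=40)

```text
time_s: 1.1
eef_pos: [0.2952, 0.119, 0.4046]
ee_rot: [[0.974, 0.001, 0.228], [-0.228, -0.001, 0.974], [0.001, -1.0, -0.001]]
wrist_force: [0.2, 0.3, 0.0]
grip_width: 0.0001
```

Run:
```python
from h import *
s=robot.get_state()
print(s["time_s"],s["q"],s["eef_pos"],s["grip_width"]); print(tip(s)); print(cmd(35,-180,0,180,s),cmd(50,-180,0,180,s))
```

```text
1.1 [ 1.64420147e-01 -1.29439593e-01  1.95737916e+00 -1.61740230e-03
  1.31336363e+00 -1.17634561e+00] [0.29516791 0.11901944 0.40462471] 8.627865375777531e-05
(array([ 65.38244768, 194.87377096, 231.62492657]), np.float64(90.07755497681855))
[ 204.2  126.1 -382.3   55.1   -1.3    0.7] [ 203.5   92.7 -351.9   40.1   -1.3    0.5]
```

Emit:
send_rows(commands=[[-1,205,0,-380,0,-1,0],[-1,205,50,-380,10,-1,0],[-1,205,80,-380,20,-1,0],[-1,205,100,-380,30,-1,0],[-1,205,110,-380,40,-1,0],[-1,205,120,-380,50,-1,0.7],[-1,204,126,-382,55,-1,0.7],[-1,204,126,-382,55,-1,0.7]])

```text
time_s: 2.1
eef_pos: [0.412, -0.2962, 0.2756]
ee_rot: [[0.98, 0.159, 0.117], [-0.197, 0.805, 0.559], [-0.006, -0.571, 0.821]]
wrist_force: [0.2, 0.0, 0.5]
grip_width: -0.0004
```

Run:
```python
from h import *
s=robot.get_state()
print(s["time_s"],s["q"],s["eef_pos"]); print(tip(s)); print(cmd(35,-180,0,180,s))
p,d=robot.snapshot("scene"); cv2.imwrite("pics/s1.png",p[:,:,::-1])
p,d=robot.snapshot("wrist"); cv2.imwrite("pics/w1.png",p[:,:,::-1])
```

```text
2.1 [-0.98537124  0.48522169  1.75631275  0.61914998  1.67318896 -2.54758099] [ 0.41198148 -0.29617841  0.27562635]
(array([-175.01432534,   -2.49029819,  176.83033117]), np.float64(34.8268334470648))
[-4.1 -5.9  0.3 -0.2 -0.  -0.5]
```

View pics/s1.png

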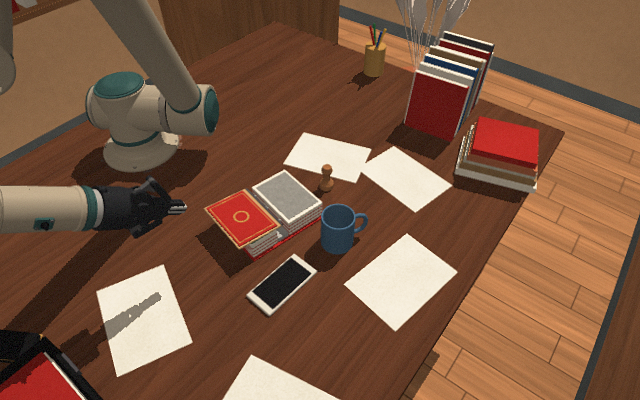

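View pics/w1.png

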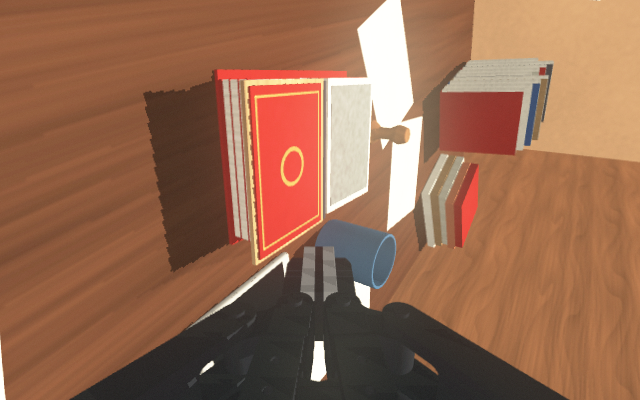

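Run:
```python
from h import *
s=robot.get_state()
print(s["time_s"],s["q"],tip(s)); print(cmd(35,-165,0,60,s),cmd(35,-165,0,18,s),cmd(35,-103,0,18,s))
```

```text
2.2 [-0.98515734  0.48558378  1.75488523  0.61877688  1.67093554 -2.54704522] (array([-175.87479195,   -3.3861216 ,  176.18818584]), np.float64(34.98904290367307))
[ -4.1  75.6 -88.9  -0.   -0.   -0.4] [  -3.9   99.6 -123.3   -0.    -0.    -0.4] [ -3.5 150.4 -87.8  -0.   -0.   -0.4]
```

Emit:
send_rows(commands=[[-1,-2,50,-60,0,0,-0.4],[-1,-4,76,-89,0,0,-0.4],[-1,-4,88,-106,0,0,-0.4],[-1,-4,99.5,-123,0,0,-0.4],[-1,-4,99.5,-123,0,0,-0.4],[-1,-4,99.5,-123,0,0,-0.4]])

```text
time_s: 2.95
eef_pos: [0.4191, -0.2843, 0.1307]
ee_rot: [[0.979, 0.155, 0.132], [-0.203, 0.8, 0.565], [-0.017, -0.58, 0.814]]
wrist_force: [-0.3, -0.9, -0.2]
grip_width: 0.0002
```

Run:
```python
from h import *
s=robot.get_state()
print(s["time_s"],s["q"],tip(s),s["wrist_force"]); print(cmd(35,-103,0,18,s))
p,d=robot.snapshot("scene"); cv2.imwrite("pics/s2.png",cv2.resize(p[150:320,120:330,::-1],None,fx=3.5,fy=3.5))
p,d=robot.snapshot("top"); cv2.imwrite("pics/t2.png",cv2.resize(p[200:340,320:500,::-1],None,fx=4,fy=4))
```

```text
2.95 [-0.96178506  0.68307356  1.86926325  0.63505484  1.40267425 -2.70344016] (array([-163.01481193,   -6.7304557 ,   30.31790838]), np.float64(35.466911834499705)) [-0.33618075 -0.92457328 -0.21230632]
[-8.3 56.1 23.3  0.5 -0.8 -0.6]
```

View pics/s2.png

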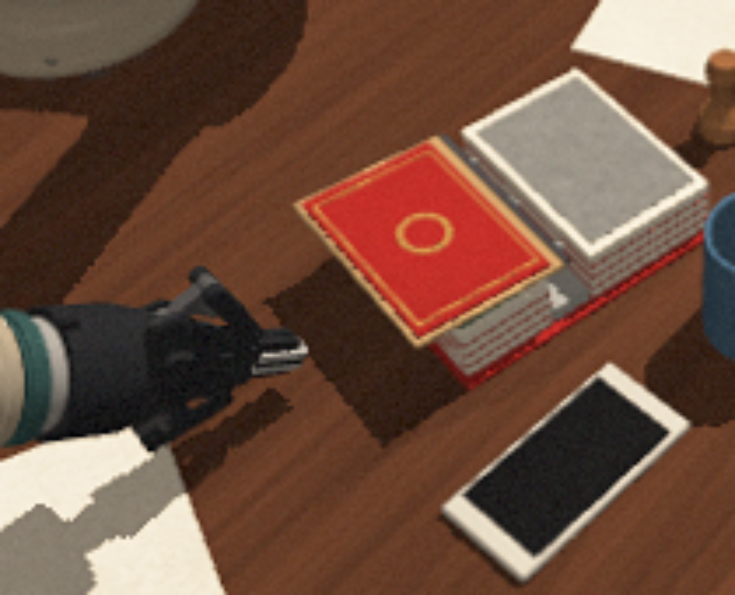

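View pics/t2.png

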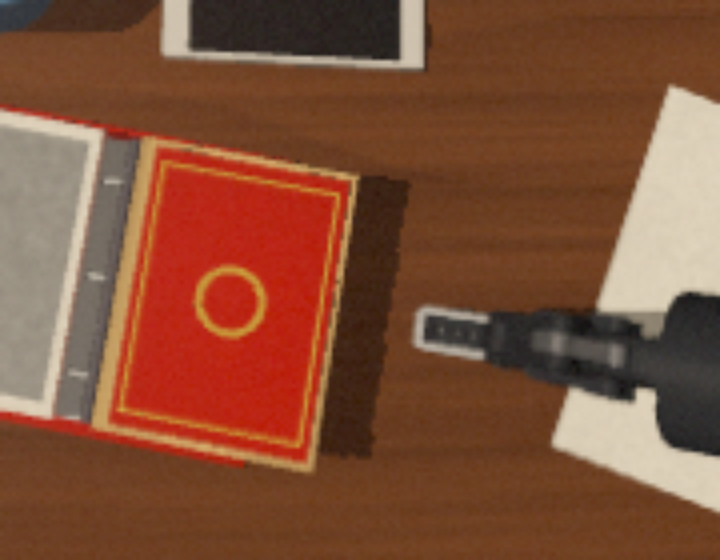

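Emit:
send_rows(commands=[[-1,0,-30,0,0,10,0],[-1,0,-30,0,0,20,0],[-1,0,-30,0,0,30,0],[-1,0,-30,0,0,40,0],[-1,0,-30,0,0,50,0],[-1,0,-30,0,0,60,0],[-1,0,-30,0,0,70,0],[-1,0,-30,0,0,80,0]])

```text
time_s: 4.05
eef_pos: [0.4139, -0.3082, 0.1478]
ee_rot: [[0.033, 0.156, 0.987], [-0.591, 0.8, -0.106], [-0.806, -0.58, 0.119]]
wrist_force: [0.3, -0.3, 0.2]
grip_width: 0.0001
```

```bash
sed -i 's/x=-YA; z=np.cross/x=YA; z=np.cross/' h.py
python3 - <<'E'
from h import *
s=robot.get_state()
print(s["time_s"],s["q"],tip(s),s["wrist_force"]); print(cmd(35,-165,0,40,s))
c=robot.camera_model("top")
print(proj(c,O+XA*-.163+YA*-.0067+ZA*.030),"tip seen ~ (423.7,282)")
E
```

```text
4.05 [-0.99200822  0.66846449  1.82575065  0.6079408   1.46022677 -1.28048272] (array([-187.50282187,   -6.51216038,   47.45740877]), np.float64(35.45517613716423)) [ 0.30709515 -0.33427508  0.21823592]
[-6.8 22.7 -7.2  0.2 98.8  0.8]
[424.1332414  281.30601333] tip seen ~ (423.7,282)
```

Emit:
send_rows(commands=[[-1,-7,22,-7,0,10,0],[-1,-7,22,-7,0,20,0],[-1,-7,22,-7,0,30.5,0],[-1,-7,22,-7,0,41,0],[-1,-7,22,-7,0,51.5,0],[-1,-7,22,-7,0,62,0],[-1,-7,22,-7,0,72.5,0],[-1,-7,22,-7,0,83,0]])

```text
time_s: 5.05
eef_pos: [0.4102, -0.2858, 0.1398]
ee_rot: [[-0.976, 0.156, 0.153], [0.033, 0.8, -0.6], [-0.216, -0.58, -0.785]]
wrist_force: [0.1, -0.4, 0.0]
grip_width: -0.0
```

```bash
python3 - <<'E'
from h import *
s=robot.get_state()
print(s["time_s"],s["q"],tip(s),s["wrist_force"]); print(cmd(35,-165,0,18,s));print(cmd(35,-150,0,18,s))
E
```

```text
5.05 [-0.97616129  0.66496382  1.87674289  0.62354413  1.41602007  0.14830353] (array([-166.33394346,    1.68560342,   39.45647253]), np.float64(35.45794158022539)) [ 0.11765268 -0.35616989  0.00367065]
[ 4.9 13.5 17.4 -0.4 15.8  0.7]
[ 2.4 25.7  9.1 -0.4 15.8  0.7]
```

Finish the turn and descend beside the leaf.

Emit:
send_rows(commands=[[-1,2,6,8,0,8,0.7],[-1,5,13.5,17.5,-0.4,15.8,0.7],[-1,5,13.5,17.5,-0.4,15.8,0.7],[-1,5,13.5,17.5,-0.4,15.8,0.7]])

```text
time_s: 5.55
eef_pos: [0.4103, -0.2853, 0.117]
ee_rot: [[-0.98, 0.167, -0.109], [0.2, 0.803, -0.562], [-0.006, -0.573, -0.82]]
wrist_force: [1.1, 1.4, 1.0]
grip_width: -0.0
```

```bash
python3 - <<'E'
from h import *
s=robot.get_state()
print(s["time_s"],s["q"],tip(s),s["wrist_force"]); print(cmd(35,-103,0,18,s))
p,d=robot.snapshot("wrist"); cv2.imwrite("pics/w3.png",p[:,:,::-1])
E
```

```text
5.55 [-0.97921649  0.70297332  1.89017849  0.64016694  1.37967828  0.38180699] (array([-164.8760287 ,   -0.17806892,   17.89441565]), np.float64(34.932490101588634)) [1.10744274 1.39302048 0.96847336]
[ -0.1  50.7 -35.7   0.1   0.4  -0. ]
```

View pics/w3.png

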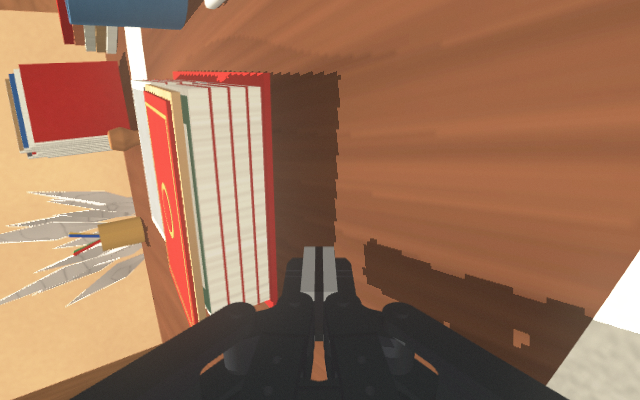

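Emit:
send_rows(commands=[[-1,0,17,-12,0,0,0],[-1,0,34,-24,0,0,0],[-1,0,50.5,-35.5,0,0,0],[-1,0,50.5,-35.5,0,0,0]])

```text
time_s: 6.1
eef_pos: [0.4225, -0.2222, 0.1167]
ee_rot: [[-0.98, 0.164, -0.111], [0.198, 0.804, -0.56], [-0.003, -0.571, -0.821]]
wrist_force: [-0.3, 0.5, -0.8]
grip_width: -0.0
```

```bash
python3 - <<'E'
from h import *
s=robot.get_state()
print(s["time_s"],s["q"],tip(s),s["wrist_force"])
p,d=robot.snapshot("scene"); cv2.imwrite("pics/s4.png",cv2.resize(p[150:320,120:330,::-1],None,fx=3.5,fy=3.5))
E
```

```text
6.1 [-0.89371182  0.67922667  1.97845432  0.71339917  1.30595493  0.37664086] (array([-100.41979579,    1.41787117,   17.9087217 ]), np.float64(34.836148656934654)) [-0.29614688  0.48051944 -0.77513363]
```

View pics/s4.png

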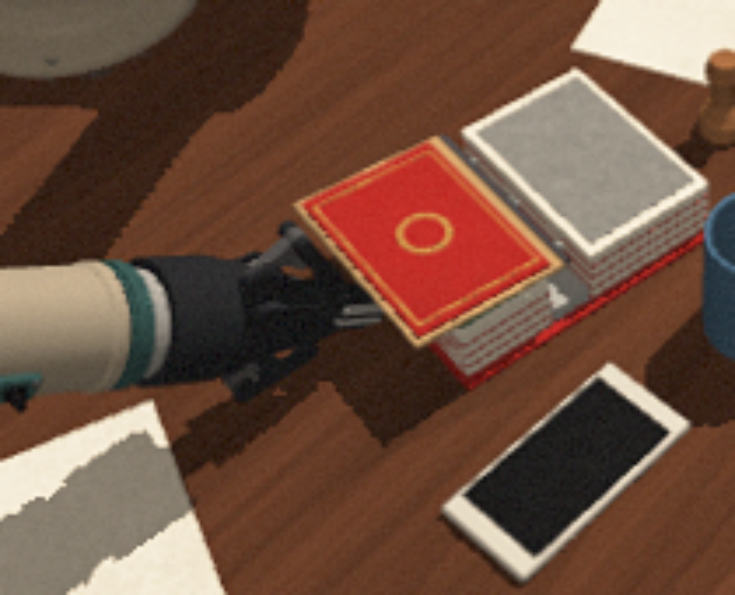

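```bash
cat >> h.py <<'E'
def plan(th,h=8.,Rr=98.):
    phi=35. if th<=100 else min(90.,35+55*(th-100)/75)
    t=np.radians(th);p=np.radians(phi)
    if th<phi:
        E=np.array([0,52.])+115*np.array([-np.cos(t),np.sin(t)])+2*np.array([-np.sin(t),-np.cos(t)])
        a=20-3*th/35
        C=E+a*np.array([np.cos(p),-np.sin(p)])
    else:
        C=np.array([0,52.])+Rr*np.array([-np.cos(t),np.sin(t)])+2*np.array([-np.sin(t),-np.cos(t)])
    T=C-h*np.array([np.sin(p),np.cos(p)])
    return phi,T[0],0.,T[1]
def rows(ths,dz=0):
    s=robot.get_state()
    print("t",s["time_s"],"q",np.round(s["q"],2),"tip",tip(s)[0].round(1),round(tip(s)[1],1),"F",np.round(s["wrist_force"],1))
    for th in ths:
        P=plan(th); print(th,np.round(P,1), [-1]+cmd(P[0],P[1],P[2],P[3]+dz,s).tolist())
E
python3 -c "
from h import *
rows([0,4,8,12,16,20,24,28])"
```

```text
t 6.15 q [-0.89  0.68  1.98  0.71  1.31  0.38] tip [-101.7    0.7   17.6] 34.9 F [ 0.2 -0.2 -0.1]
0 [  35.  -103.2    0.    32. ] [-1, -0.3, -9.5, -11.2, 0.1, 0.4, 0.1]
4 [  35.  -103.3    0.    40.2] [-1, -0.4, -14.3, -17.9, 0.1, 0.4, 0.1]
8 [  35.  -102.9    0.    48.4] [-1, -0.4, -18.6, -24.8, 0.1, 0.4, 0.1]
12 [  35.  -102.     0.    56.5] [-1, -0.4, -22.5, -32.1, 0.1, 0.4, 0.1]
16 [  35.  -100.4    0.    64.5] [-1, -0.5, -25.8, -39.5, 0.1, 0.4, 0.1]
20 [ 35.  -98.4   0.   72.4] [-1, -0.5, -28.6, -47.2, 0.1, 0.4, 0.1]
24 [ 35.  -95.8   0.   80.1] [-1, -0.6, -30.9, -54.9, 0.1, 0.4, 0.1]
28 [ 35.  -92.6   0.   87.6] [-1, -0.6, -32.6, -62.9, 0.1, 0.4, 0.1]
```

Emit:
send_rows(commands=[[-1,-0.3,-9.5,-11,0,0.4,0],[-1,-0.4,-14.5,-18,0,0.4,0],[-1,-0.4,-18.5,-25,0,0.4,0],[-1,-0.4,-22.5,-32,0,0.4,0],[-1,-0.5,-26,-39.5,0,0.4,0],[-1,-0.5,-28.5,-47,0,0.4,0],[-1,-0.6,-31,-55,0,0.4,0],[-1,-0.6,-31,-55,0,0.4,0]])

```text
time_s: 7.15
eef_pos: [0.4241, -0.2183, 0.1801]
ee_rot: [[-0.979, 0.166, -0.117], [0.204, 0.803, -0.559], [0.001, -0.572, -0.82]]
wrist_force: [0.2, 0.0, -0.6]
grip_width: 0.0002
```

```bash
python3 - <<'E'
from h import *
rows([28,33,38,43,48,53,58,63])
p,d=robot.snapshot("scene"); cv2.imwrite("pics/s5.png",cv2.resize(p[120:320,120:350,::-1],None,fx=3,fy=3))
E
```

```text
t 7.15 q [-0.89  0.57  1.95  0.7   1.41  0.48] tip [-96.3   0.1  81.2] 34.9 F [ 0.2  0.  -0.6]
28 [ 35.  -92.6   0.   87.6] [-1, 0.0, -0.6, -7.7, 0.1, -0.0, 0.1]
33 [ 35.  -88.1   0.   96.6] [-1, 0.1, -2.0, -17.7, 0.1, -0.0, 0.1]
38 [ 35.  -83.    0.  104.2] [-1, 0.1, -2.2, -26.9, 0.1, -0.0, 0.1]
43 [ 35.  -77.6   0.  110.8] [-1, 0.1, -1.6, -35.4, 0.1, -0.0, 0.1]
48 [ 35.  -71.6   0.  116.9] [-1, 0.1, -0.2, -43.8, 0.1, -0.0, 0.1]
53 [ 35.  -65.2   0.  122.5] [-1, 0.1, 2.0, -52.1, 0.1, -0.0, 0.1]
58 [ 35.  -58.2   0.  127.5] [-1, 0.1, 4.8, -60.2, 0.1, -0.0, 0.1]
63 [ 35.  -50.9   0.  131.9] [-1, 0.1, 8.4, -67.9, 0.1, -0.0, 0.1]
```

View pics/s5.png

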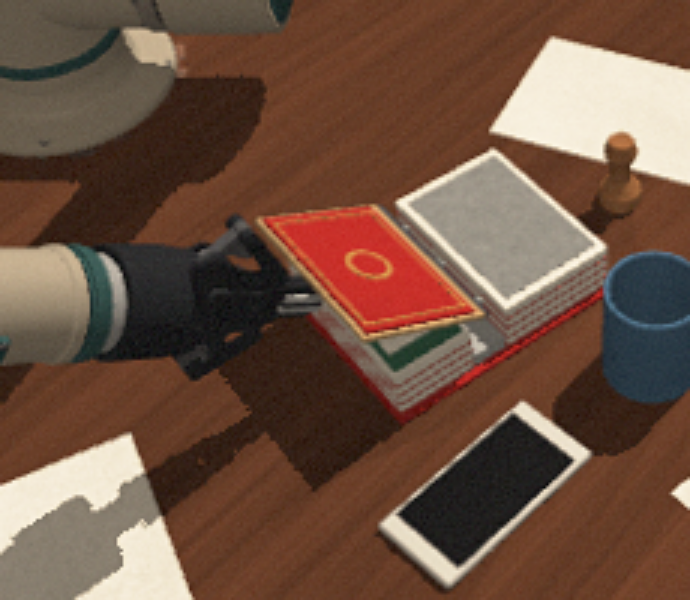

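Emit:
send_rows(commands=[[-1,0,-0.6,-7.5,0,0,0],[-1,0,-2,-17.5,0,0,0],[-1,0,-2,-27,0,0,0],[-1,0,-1.5,-35.5,0,0,0],[-1,0,0,-44,0,0,0],[-1,0,2,-52,0,0,0],[-1,0,5,-60,0,0,0],[-1,0,8.5,-68,0,0,0]])

```text
time_s: 8.2
eef_pos: [0.4337, -0.1735, 0.2307]
ee_rot: [[-0.979, 0.167, -0.118], [0.204, 0.803, -0.56], [0.001, -0.572, -0.82]]
wrist_force: [-0.3, -1.7, 0.3]
grip_width: 0.0001
```

```bash
python3 - <<'E'
from h import *
rows([68,73,78,83,88,93,98,103])
p,d=robot.snapshot("scene"); cv2.imwrite("pics/s6.png",cv2.resize(p[100:300,120:350,::-1],None,fx=3,fy=3))
E
```

```text
t 8.2 q [-0.82  0.47  1.96  0.74  1.44  0.57] tip [-50.6  -0.2 131.7] 34.9 F [-0.3 -1.7  0.3]
68 [ 35.  -43.2   0.  135.6] [-1, 0.3, 3.9, -7.7, 0.1, -0.1, 0.0]
73 [ 35.  -35.2   0.  138.6] [-1, 0.3, 8.7, -14.8, 0.1, -0.1, 0.0]
78 [ 35.  -26.9   0.  140.9] [-1, 0.3, 14.2, -21.4, 0.1, -0.1, 0.0]
83 [ 35.  -18.5   0.  142.5] [-1, 0.3, 20.1, -27.5, 0.1, -0.1, 0.0]
88 [ 35.  -10.    0.  143.3] [-1, 0.3, 26.6, -33.0, 0.1, -0.1, 0.0]
93 [ 35.   -1.5   0.  143.4] [-1, 0.3, 33.6, -38.0, 0.1, -0.1, 0.0]
98 [ 35.    7.1   0.  142.8] [-1, 0.3, 41.0, -42.3, 0.1, -0.1, 0.0]
103 [ 37.2  15.3   0.  141.6] [-1, 0.3, 48.5, -52.7, 2.3, -0.1, 0.0]
```

View pics/s6.png

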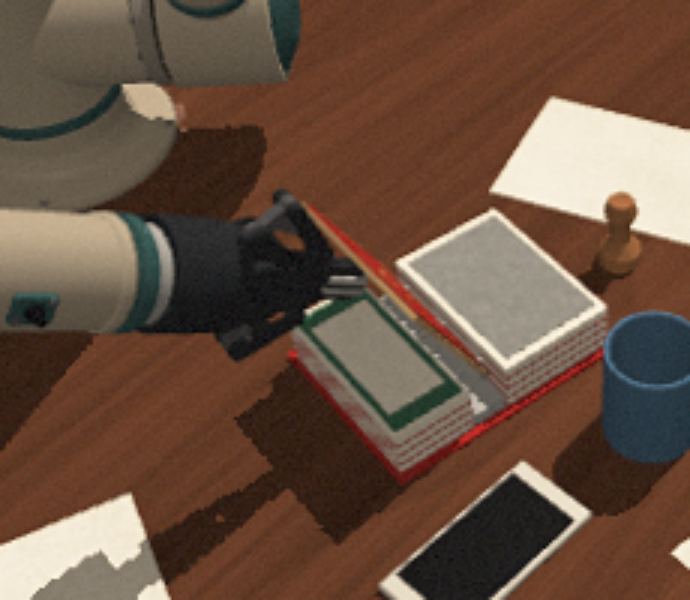

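Emit:
send_rows(commands=[[-1,0.3,4,-7.5,0,0,0],[-1,0.3,8.5,-15,0,0,0],[-1,0.3,14,-21.5,0,0,0],[-1,0.3,20,-27.5,0,0,0],[-1,0.3,26.5,-33,0,0,0],[-1,0.3,33.5,-38,0,0,0],[-1,0.3,41,-42.5,0,0,0],[-1,0.3,48.5,-52.5,2.3,0,0]])

```text
time_s: 9.25
eef_pos: [0.4476, -0.1049, 0.2451]
ee_rot: [[-0.979, 0.161, -0.127], [0.205, 0.779, -0.592], [0.003, -0.605, -0.796]]
wrist_force: [0.4, -1.0, 2.3]
grip_width: 0.0002
```

```bash
python3 - <<'E'
from h import *
rows([108,113,118,123,128,133,138,143])
p,d=robot.snapshot("scene"); cv2.imwrite("pics/s7.png",cv2.resize(p[100:300,120:350,::-1],None,fx=3,fy=3))
E
```

```text
t 9.25 q [-0.69  0.41  2.01  0.8   1.36  0.65] tip [ 15.2   0.4 140.3] 37.3 F [ 0.4 -1.   2.3]
108 [ 40.9  23.1   0.  139.8] [-1, -0.1, 7.0, -15.2, 3.6, -0.2, 0.1]
113 [ 44.5  30.8   0.  137.3] [-1, -0.1, 15.7, -28.9, 7.3, -0.2, 0.1]
118 [ 48.2  38.3   0.  134.1] [-1, -0.0, 25.3, -41.9, 10.9, -0.2, 0.1]
123 [ 51.9  45.4   0.  130.3] [-1, 0.0, 35.7, -54.0, 14.6, -0.2, 0.1]
128 [ 55.5  52.2   0.  125.9] [-1, 0.0, 46.9, -65.2, 18.3, -0.2, 0.1]
133 [ 59.2  58.5   0.  120.9] [-1, 0.0, 58.8, -75.4, 21.9, -0.2, 0.1]
138 [ 62.9  64.4   0.  115.4] [-1, 0.1, 71.2, -84.7, 25.6, -0.2, 0.1]
143 [ 66.5  69.7   0.  109.4] [-1, 0.1, 84.2, -93.0, 29.3, -0.2, 0.1]
```

View pics/s7.png

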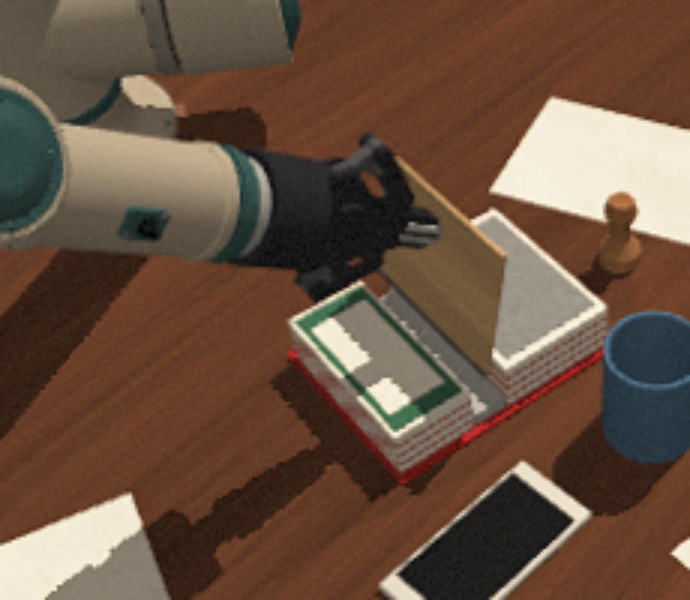

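Emit:
send_rows(commands=[[-1,0,7,-15,3.6,0,0],[-1,0,15.5,-29,7.3,0,0],[-1,0,25.5,-42,10.9,0,0],[-1,0,35.5,-54,14.6,0,0],[-1,0,47,-65,18.3,0,0],[-1,0,59,-75.5,22,0,0],[-1,0,71,-84.5,25.6,0,0],[-1,0,84,-93,29.3,0,0]])

```text
time_s: 10.3
eef_pos: [0.4725, 0.0161, 0.2692]
ee_rot: [[-0.979, 0.08, -0.187], [0.204, 0.388, -0.899], [0.001, -0.918, -0.397]]
wrist_force: [-1.8, -1.6, 0.4]
grip_width: -0.0003
```

```bash
python3 - <<'E'
from h import *
rows([148,153,158,163,168,172,176,178])
p,d=robot.snapshot("scene"); cv2.imwrite("pics/s8.png",cv2.resize(p[100:300,120:350,::-1],None,fx=3,fy=3))
E
```

```text
t 10.3 q [-0.28  0.25  1.97  0.49  1.01  1.22] tip [ 69.6   0.6 110.4] 66.6 F [-1.8 -1.6  0.4]
148 [ 70.2  74.5   0.  102.9] [-1, -0.4, 9.1, -12.3, 3.6, -0.0, 0.1]
153 [73.9 78.7  0.  96.1] [-1, -0.4, 18.1, -24.4, 7.2, -0.0, 0.1]
158 [77.5 82.3  0.  88.8] [-1, -0.4, 27.9, -35.8, 10.9, -0.0, 0.1]
163 [81.2 85.2  0.  81.3] [-1, -0.4, 38.4, -46.3, 14.6, -0.0, 0.1]
168 [84.9 87.5  0.  73.6] [-1, -0.4, 49.5, -55.9, 18.2, -0.0, 0.1]
172 [87.8 88.8  0.  67.3] [-1, -0.5, 58.8, -62.9, 21.2, -0.0, 0.1]
176 [90.  89.6  0.  60.8] [-1, -0.5, 67.6, -67.3, 23.4, 0.0, 0.1]
178 [90.  89.9  0.  57.4] [-1, -0.5, 70.8, -66.2, 23.4, 0.0, 0.1]
```

View pics/s8.png

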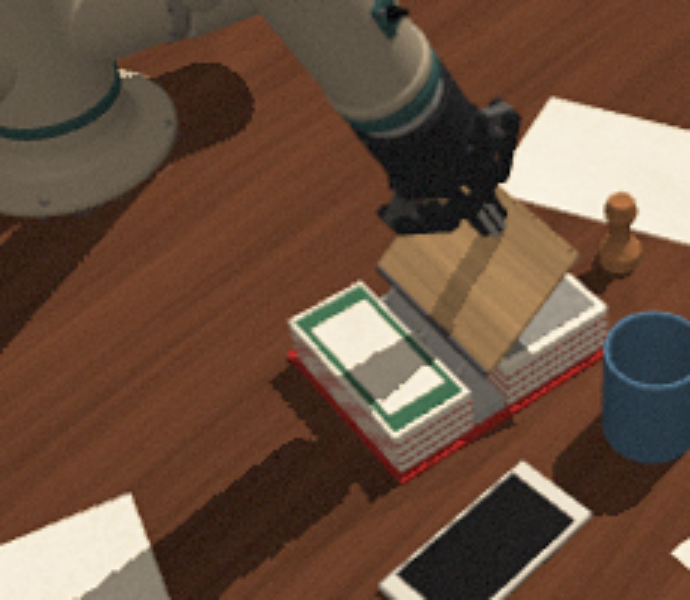

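Emit:
send_rows(commands=[[-1,0,9,-12.5,3.6,0,0],[-1,0,18,-24.5,7.2,0,0],[-1,0,28,-36,10.9,0,0],[-1,0,38.5,-46.5,14.6,0,0],[-1,0,49.5,-56,18.2,0,0],[-1,0,59,-63,21.2,0,0],[-1,0,67.5,-67.5,23.4,0,0],[-1,0,67.5,-67.5,23.4,0,0]])

```text
time_s: 11.35
eef_pos: [0.4904, 0.1027, 0.2333]
ee_rot: [[-0.979, -0.003, -0.202], [0.202, 0.002, -0.979], [0.003, -1.0, -0.002]]
wrist_force: [-0.4, 0.4, -0.7]
grip_width: 0.0
```

```bash
python3 - <<'E'
from h import *
rows([177,178,179,180]);rows([180],-2)
p,d=robot.snapshot("scene"); cv2.imwrite("pics/s9.png",cv2.resize(p[100:300,150:380,::-1],None,fx=3,fy=3))
E
```

```text
t 11.35 q [0.07 0.33 1.91 0.   0.91 1.84] tip [89.8  1.1 60.3] 89.9 F [-0.4  0.4 -0.7]
177 [90.  89.8  0.  59.1] [-1, -0.6, 1.2, -0.3, 0.1, 0.1, 0.2]
178 [90.  89.9  0.  57.4] [-1, -0.6, 2.9, -0.4, 0.1, 0.1, 0.2]
179 [90.  90.   0.  55.7] [-1, -0.6, 4.6, -0.5, 0.1, 0.1, 0.2]
180 [90. 90.  0. 54.] [-1, -0.6, 6.3, -0.5, 0.1, 0.1, 0.2]
t 11.35 q [0.07 0.33 1.91 0.   0.91 1.84] tip [89.8  1.1 60.3] 89.9 F [-0.4  0.4 -0.7]
180 [90. 90.  0. 54.] [-1, -0.6, 8.3, -0.5, 0.1, 0.1, 0.2]
```

View pics/s9.png

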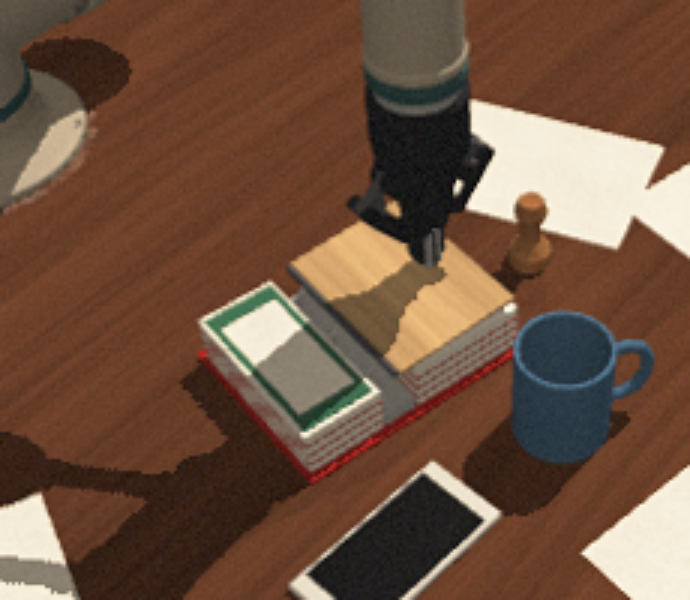

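Press down gently, up to 7 mm, watching force.

Emit:
send_rows(commands=[[-1,0,2,0,0,0,0],[-1,0,4,0,0,0,0],[-1,0,6,0,0,0,0],[-1,0,7,0,0,0,0],[-1,0,7,0,0,0,0]])

```text
time_s: 12.02
eef_pos: [0.4909, 0.1018, 0.2274]
ee_rot: [[-0.979, -0.001, -0.204], [0.204, 0.002, -0.979], [0.001, -1.0, -0.001]]
wrist_force: [-1.0, 0.2, 5.4]
grip_width: 0.0001
```

```bash
python3 - <<'E'
from h import *
rows([180])
E
```

```text
t 12.025 q [0.07 0.34 1.92 0.   0.89 1.84] tip [88.9  0.2 54.4] 89.9 F [-1.   0.2  5.4]
180 [90. 90.  0. 54.] [-1, 0.1, 0.4, -1.3, 0.1, -0.0, 0.1]
```

Emit:
send_rows(commands=[[-1,0,1,0,0,0,0],[-1,0,2,0,0,0,0],[-1,0,2,0,0,0,0]])

```text
time_s: 12.4
eef_pos: [0.4908, 0.1018, 0.2272]
ee_rot: [[-0.979, -0.0, -0.204], [0.204, 0.002, -0.979], [0.001, -1.0, -0.001]]
wrist_force: [-5.0, -0.5, 20.5]
grip_width: -0.0001
```

```bash
python3 - <<'E'
from h import *
rows([180])
E
```

```text
t 12.4 q [0.07 0.34 1.92 0.   0.89 1.84] tip [89.   0.1 54.2] 89.9 F [-5.  -0.5 20.5]
180 [90. 90.  0. 54.] [-1, 0.0, 0.2, -1.3, 0.1, -0.0, 0.0]
```

Emit:
send_rows(commands=[[-1,0,-8,0,0,0,0],[-1,0,-30,0,0,0,0],[-1,0,-70,0,0,0,0],[-1,0,-120,0,0,0,0],[-1,0,-150,50,0,0,0],[-1,0,-150,100,0,0,0],[-1,0,-150,130,0,0,0],[-1,0,-150,130,0,0,0]])

```text
time_s: 13.4
eef_pos: [0.4641, -0.027, 0.3745]
ee_rot: [[-0.978, -0.001, -0.208], [0.208, 0.001, -0.978], [0.002, -1.0, -0.001]]
wrist_force: [1.4, 0.3, 0.3]
grip_width: -0.0001
```

```bash
python3 - <<'E'
from h import *
s=robot.get_state();print(s["time_s"],tip(s),s["wrist_force"],np.abs(s["joint_velocities"]).max())
p,d=robot.snapshot("scene"); cv2.imwrite("pics/s10.png",cv2.resize(p[100:300,150:380,::-1],None,fx=3,fy=3))
p,d=robot.snapshot("top"); cv2.imwrite("pics/t10.png",cv2.resize(p[150:330,230:440,::-1],None,fx=3.3,fy=3.3,interpolation=cv2.INTER_CUBIC))
c=robot.camera_model("top")
for a in (30,60,90,110):
  for b in (-60,0,60):
    u,v=proj(c,O+XA*a/1e3+YA*b/1e3+ZA*.054); dd=d[int(round(v)),int(round(u))]; print(a,b,pt_depth(c,u,v,dd)[2].round(4))
E
```

```text
13.4 (array([-4.26955202e+01,  1.12522805e-01,  2.01514261e+02]), np.float64(89.93480639284654)) [1.40561061 0.30147258 0.29709849] 0.04229419608631439
30 -60 0.0537
30 0 0.0518
30 60 0.0533
60 -60 0.0543
60 0 0.0544
60 60 0.0565
90 -60 0.0545
90 0 0.0537
90 60 0.0547
110 -60 0.0551
110 0 0.0529
110 60 0.0584
```

View pics/s10.png

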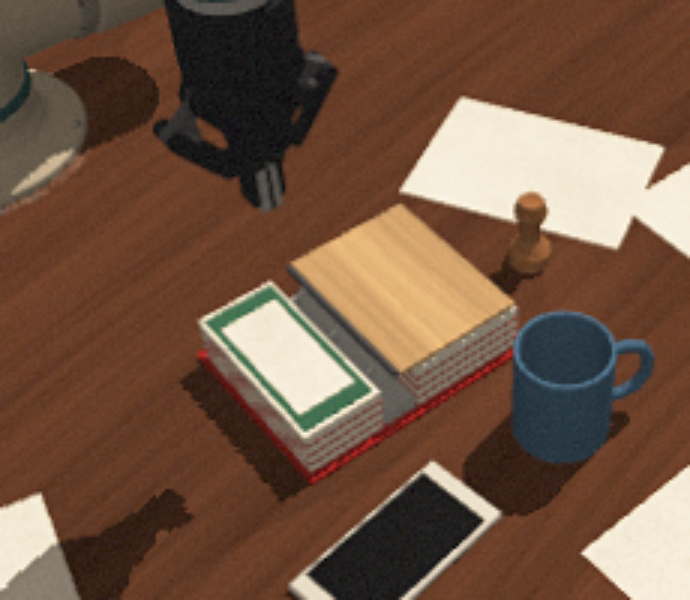

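View pics/t10.png

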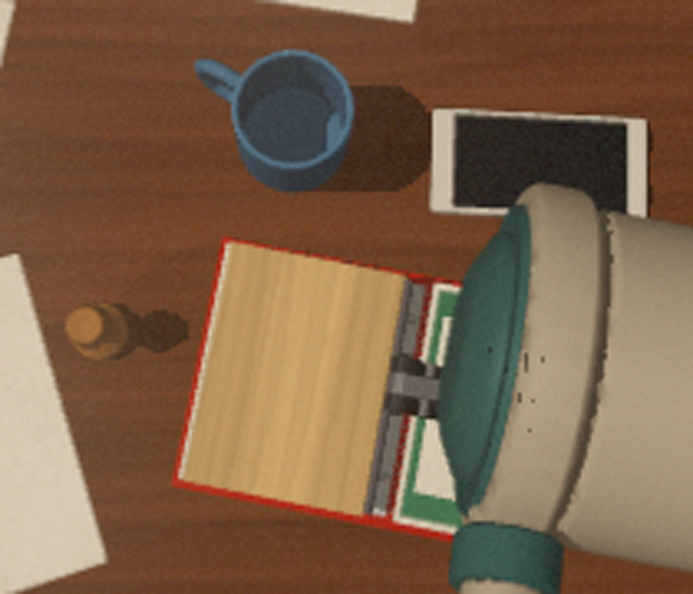

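The leaf lies flat, about 54 mm up across its whole surface. The mug, phone and stamp are at the same pixels as at the start, and the arm is clear.

```bash
python3 -c "
from bench import robot
print(robot.finish_job())"
```

```text
the job is handed in; nothing more can be done
None
```

The leaf is turned over and lies flat on the left-hand pages. I lifted it with the shut fingertips under its free edge, pushed it round on its back and pressed it to its stop. I then withdrew straight up and handed the job in at about 13.5 s.

- **At the stop:** a further 2 mm of commanded push raised the force to about 20 N, and the fingertip did not go any lower.
- **Flatness:** depth readings over the leaf's back are 52–58 mm, within noise of the 54 mm expected, and the pictures show it flat.
- **Other objects:** the mug, stamp and phone are at the same pixels as at the start. The robot is clear of everything, about 0.2 m up.
- **Red face:** as far as the pictures show, the fingertips only touched the leaf's back and its free edge from below.
- **Possible fault:** during the approach, joint 6 read -2.703 rad against its stated range of -2.70. That may count as passing its range. I backed off at once and turned the gripper half a turn; the later readings stayed well inside the range.

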